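# Pin the burr carrier of a coffee grinder's grinding chamber

## Robot

A 6-joint arm with a two-finger parallel gripper is mounted at the origin on the work surface. World frame = base frame: x ahead of the robot, y to its left, z up, the work surface at z = 0. Lengths are in m, angles in rad, forces in N, time in s.
With the tool pointing down it reaches from about 0.4 to 0.825 m from the base axis. Payload 7 kg.
Tool frame: the origin (TCP) lies at the very end of the fingers, on their centre line; the grasp point (between the pads) lies 19 mm behind it; z points along the fingers, y is the line along which they close (so a half turn about z gives the same grasp; the last joint's range is limited). The gripper opens to 88 mm and grips with 3 to 60 N. Pads are 19 mm wide; open, the fingers measure 130 mm over their backs; the gripper's body (78 mm by 193 mm) begins 47 mm behind the grasp point.
Start: joints at [1.625, 0.359, 0.012, 0, -1.224, -0.288], TCP at [0.156, 0.657, 0.194] pointing down, gripper open.
Joint ranges: [-3.07, 3.07], [-1.43, 2.12], [-1.02, 1.25], [-3.03, 1.67], [-3.05, -0], [-3.03, 3.03]. Speed limits (rad/s): [2.39, 2.39, 3.01, 3.14, 3.14, 3.14].

## Interface

Orientations are given as [roll, pitch, yaw] about the fixed x, y, z axes, in that order (R = Rz(yaw) Ry(pitch) Rx(roll)).
In Python, from station import arm gives the robot as it stands.
- The arm moves only by the tool step_arm, never from a script. Its argument "rows" is a list of rows, each a list of 5 numbers: the shift along the world's x, y, z in m, then the turn about the world's z in rad, then the finger opening in m, from 0 to 0.0876. In form: [[x, y, z, spin, gripper], ...]. A call has 1 to 20 rows; each row is the pose to reach, as a shift and turn from the pose commanded when the call began; what a row does not reach only later rows make up. A row lasts 1/10 s, in which the tool goes at most 50 mm and 8.59 degrees, less where a joint would pass 70% of its speed; a pose out of reach is approached as far as the arm can. A call with a gripper value outside its range is refused whole. The fingers move at their own pace and stop on an object; "newtons" is the grip in N (left out, the last holds). Time passes only in rows, so rows that repeat a pose let the fingers close. It gives the time, the measured TCP pose, the force, the opening and the grip force at its end, in the units of the state.
- arm.get_state(): the state, without advancing time (a new reading comes with each control period).
- arm.grab_frame(name): name is "scene" or "side" or "wrist"; returns a dict with "color" (400x640x3 uint8, blue, green, red), "vfov" (degrees; the focal length in pixels is half the picture's height over the tangent of half this angle, whatever the lens; pixels are square), "cx", "cy" (the principal point, pixels), "k1" (the pictures are not rectified: a ray, as slopes to the right and down, at radius r is drawn at 1 + k1 r^2 times it, then the intrinsics apply), "rvec" (rotation vector, rad) and "tvec" (3), from world to camera coordinates, as OpenCV has them. Camera axes: x right, y down, z forward; pixel columns grow to the right and rows downward; lengths in m; the calibration is good to about 2 mm. A picture is of the moment at which its call begins. There is no depth.
- arm.job_done(): hands the job in; it is judged then, once.
The state is a dict: "t": time; "q": joint angles; "qd": joint speeds; "joint_efforts": joint torques, N m; "eef_pos": TCP position; "ee_rot": TCP orientation; "force": force on the tool from outside, world axes, zero at the start; "moment": the same for the moment, N m; "width": finger opening in m; "gripper_force": force on a finger pad.
Only numpy, scipy, OpenCV 4.12 (cv2) and the standard library are available. Lean on these libraries where they do the work, as an engineer would, in place of code of your own. Each camera call takes 0.05 s, during which the arm holds its last target. There are 200 camera calls.

## Task

The grinding chamber of the coffee grinder stands on the counter for service. Take the red-handled locking pin out of its wooden holder, put it through the slot in the chamber's cover, feel along with its tip for the hidden hole of the burr carrier underneath, let it drop in fully home until its brass flange lies flush on the cover, and let go. Feel gently, never pushing harder than about 20 N, and leave the jug, cup, brush and burr ring where they are.

Things in the scene. Friction and masses are not known exactly. Their poses are not given: they have to be found in the camera images.
- chamber: grinding chamber, fixed: a grey box 170 x 170 mm, 100 mm high, with a bright aluminium cover 6 mm thick as its top. Origin: centre of its underside; z up. One straight slot runs through the cover, centred at (0, +35, 100) mm in this frame. Otherwise the cover bears only a flat brass ring and screw heads, up to 5 mm high.
- slot (a point): middle of the slot, level with the cover's top; x along the slot, z up. The slot is 72 mm long, 13 mm wide, square-ended. A black split dust lip closes it to the eye, so nothing below can be seen; the pin passes it without resistance. Under it lies the hidden burr carrier.
- carrier_face (a point): point 16 mm straight below the slot's middle, on the carrier's flat top (12 mm thick, room below). Its one hole, 12 mm wide with 1 mm chamfer, is centred across the slot, up to 24 mm either way along it from this point, unknown. The carrier won't slide along; it sits on springs: yields down from about 2.5 N, 1 mm per further 2.5 N, 5 mm at most. Over the hole the pin loses its support.
- pin: locking pin, loose, about 90 g, upright in the holder. Steel shank 10 mm thick, 45 mm long, pointing down, the last 2 mm tapering to a flat tip 8 mm wide; brass flange 24 mm wide, 5 mm thick; above it a red square handle 16 x 16 mm, 40 mm tall. Origin: on its axis at the flange's underside (level with the cover's top when home); z up, x and y square to the handle's faces.
- pin_tip (a point): tip of the pin, on its axis, 45 mm below its origin
- holder: wooden block, fixed, 62 x 62 mm and 55 mm high, with a 13 mm hole right through the middle in which the pin stands, its flange resting on the block's top. Origin: centre of its underside.
- jug: steel jug, loose, 84 mm wide and 95 mm high, handle to its +y; origin at the centre of its underside; bystander
- cup: white mug, loose, 72 mm wide and 65 mm high, handle to its +y; origin at the centre of its underside; bystander
- brush: hand brush lying flat, loose; origin at its underside, x along it; bystander
- burr: steel burr ring lying flat, loose, 64 mm outside, 36 mm inside, 12 mm high; origin at the centre of its underside; bystander
Mind the look-alikes: they are no part of the job. What is shaped like the pin but pink or white is not meant.

How it is judged:
By the outcome, as a careful person would: the job done as asked, in the order asked, and still so for the second after the job is handed in, with the robot touching nothing.
It also fails if it takes over 58 s, if anything falls off the work surface, if the arm or the gripper's body presses on something with over 40 N, if the wrist force passes 120 N, or if a joint passes its speed limit or range.

## Working session

There is one attempt and no reset: what is moved stays moved. The work goes in short steps, Python scripts to look and compute and a tool call to move; the robot and the scene stay as the last step left them, time stands still between calls to the robot, and variables do not carry over. Pictures are saved under pics/ and viewed, at most 10 in all, crops included, and the job is handed in when it is done.

Besides the shell and the picture viewer there is one more tool, called after "Emit:" as a command line: name --pt "numbers of a row" for each row, then --argument value for the rest. step_arm: Moves the arm, as the interface text tells. Its arguments: {"type":"object","properties":{"rows":{"type":"array"},"newtons":{"type":"number"}},"required":["rows"]}

```bash
mkdir -p pics; cat > h.py <<'E'
import numpy as np, cv2, pickle
from station import arm
def grab(n,tag):
    f=arm.grab_frame(n); pickle.dump(f,open(f'pics/{tag}.pkl','wb')); cv2.imwrite(f'pics/{tag}.png',f['color']); return f
def load(tag): return pickle.load(open(f'pics/{tag}.pkl','rb'))
def cam(f):
    fl=200/np.tan(np.radians(f['vfov'])/2)
    K=np.array([[fl,0,f['cx']],[0,fl,f['cy']],[0,0,1.]]); return K,np.array([f['k1'],0,0,0,0.]),cv2.Rodrigues(np.array(f['rvec'],float))[0],np.array(f['tvec'],float).ravel()
def ray(f,u,v):
    K,d,R,t=cam(f); p=cv2.undistortPoints(np.array([[[u,v]]],float),K,d)[0,0]
    return -R.T@t, R.T@np.array([p[0],p[1],1])
def onz(f,u,v,z):
    c,r=ray(f,u,v); return c+r*(z-c[2])/r[2]
def proj(f,P):
    K,d,R,t=cam(f); return cv2.projectPoints(np.array(P,float).reshape(-1,1,3),np.array(f['rvec'],float),t,K,d)[0][:,0]
E
python3 - <<'E'
from h import *
a=grab('scene','s0');b=grab('side','d0');grab('wrist','w0')
cv2.imwrite('pics/both.png',cv2.resize(np.vstack([a['color'],b['color']]),(480,600)))
s=arm.get_state(); print(s)
for f in (a,b): c,_=ray(f,320,200); print(c, f['k1'],f['vfov'])
E
```

```text
{'t': 0.15, 'q': array([ 1.62508766e+00,  3.59201779e-01,  1.12927965e-02, -2.38698551e-04,
       -1.22411083e+00, -2.88063481e-01]), 'qd': array([ 0.00130251, -0.00167934,  0.00150613,  0.00143537,  0.00048693,
       -0.00105886]), 'joint_efforts': array([-7.57804537e-04, -5.83277071e+01,  2.93291152e+01,  7.00119719e+00,
        8.76843551e-03, -1.08627958e-04]), 'eef_pos': array([0.15632777, 0.65623541, 0.19336434]), 'ee_rot': array([ 3.14035582e+00, -1.32439107e-04, -2.33853313e-01]), 'force': array([-0.34267162, -0.56434645, -0.40556675]), 'moment': array([ 0.01560069,  0.0042144 , -0.02466339]), 'gripper_force': 0.0, 'width': 0.0876909403938247}
[1.1592273  0.12552337 0.6402542 ] 0.008419589234865223 57.16880050025325
[0.15468018 0.47513901 0.49631762] -0.033229515694652455 55.57724024787913
```

View pics/s0.png

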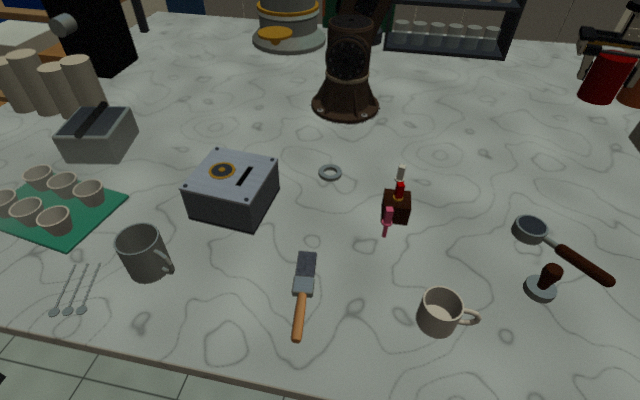

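View pics/d0.png

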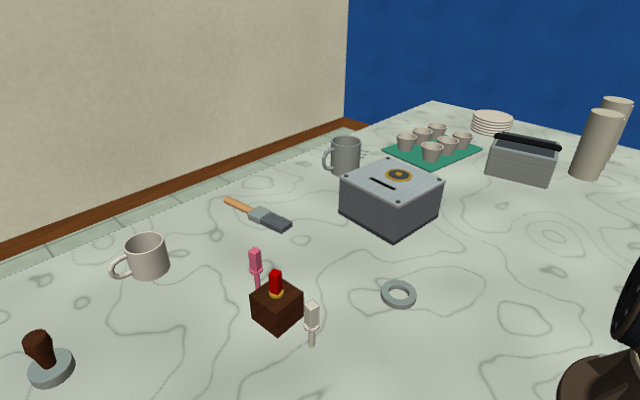

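The scene picture shows the red pin in the wooden holder at (400,190), with look-alikes pink at (387,220) and white at (401,172). The side picture shows red at (275,282), pink at (256,265) and white at (312,320). The chamber slot is at scene (244,176) and side (382,184). I choose the red one, and check it in a close crop.

```bash
python3 - <<'E'
from h import *
a=load('s0')['color'];b=load('d0')['color']
r=lambda im,x,y,w,h:cv2.resize(im[y:y+h,x:x+w],(400,300),interpolation=cv2.INTER_CUBIC)
cv2.imwrite('pics/c1.png',np.vstack([np.hstack([r(a,175,140,120,90),r(a,360,155,80,60+30-30)]),np.hstack([r(b,330,150,120,90),r(b,230,240,100,75)])]))
E
```

```text
(no output)
```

View pics/c1.png

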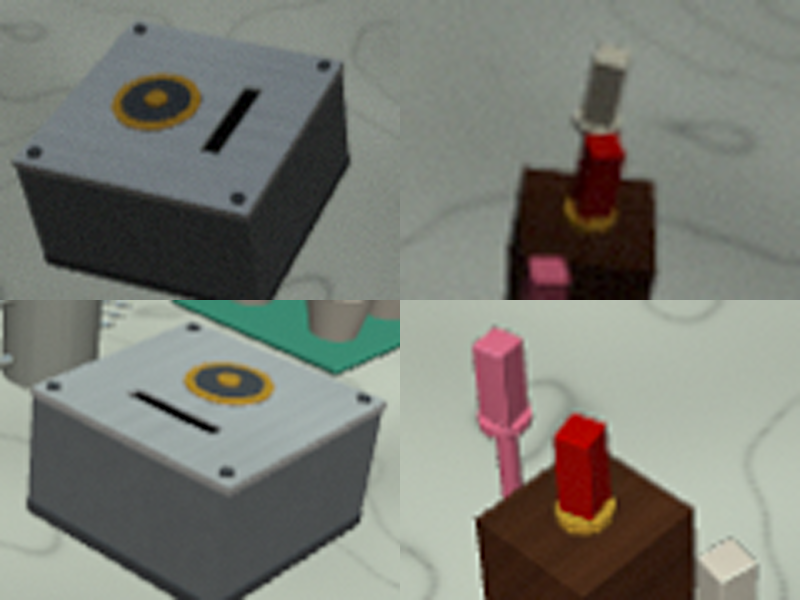

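```bash
python3 - <<'E'
from h import *
a=load('s0');b=load('d0')
def P(f,o,s,l,z): return np.array([onz(f,o[0]+s*(x+.5)-.5,o[1]+s*(y+.5)-.5,z) for x,y in l]).round(4)[:,:2]
A=P(a,(175,140),.3,[(130,23),(343,62),(248,213),(14,162)],.1); B=P(b,(330,150),.3,[(190,22),(385,104),(231,193),(34,92)],.1)
for q in(A,B): print(q.tolist(),q.mean(0),np.linalg.norm(q-np.roll(q,1,0),axis=1))
for q in (P(a,(175,140),.3,[(252,90),(211,152)],.1),P(b,(330,150),.3,[(132,93),(217,131)],.1)):
    d=q[1]-q[0];print('slot',q.tolist(),q.mean(0),np.linalg.norm(d),np.degrees(np.arctan2(d[1],d[0])))
print('pintop',P(a,(360,155),.2,[(203,147)],.1),P(b,(230,240),.25,[(182,124)],.1),'flange', P(a,(360,155),.2,[(192,212)],.0585),P(b,(230,240),.25,[(185,212)],.0585))
q=P(b,(230,240),.25,[(78,219),(181,295),(293,212),(215,155)],.055);print('holder',q.tolist(),q.mean(0),np.linalg.norm(q-np.roll(q,1,0),axis=1))
# handle yaw: side handle top corners
q=P(b,(230,240),.25,[(556,424-0),(580,415),(606,425),(586,437)] and [(156,125),(180,115),(206,126),(186,137)],.1);print('hand',q.tolist(),q.mean(0))
q=P(b,(230,240),.25,[(128,60)],.03);print(q)
E
```

```text
[[0.4563, -0.2729], [0.4689, -0.1022], [0.6355, -0.1179], [0.6218, -0.2852]] [ 0.545625 -0.19455 ] [0.16595644 0.17116439 0.16733813 0.16786   ]
[[0.6234, -0.2851], [0.4538, -0.2672], [0.4671, -0.0984], [0.6342, -0.1153]] [ 0.544625 -0.1915  ] [0.17014312 0.17054199 0.16932315 0.16795243]
slot [[0.5145, -0.1563], [0.5844, -0.1614]] [ 0.54945 -0.15885] 0.07008580455413214 -4.172984476079497
slot [[0.5857, -0.1605], [0.5149, -0.1563]] [ 0.5503 -0.1584] 0.07092446686440439 176.60507645788172
pintop [[0.5025 0.1941]] [[0.5047 0.1923]] flange [[0.5004 0.196 ]] [[0.5014 0.1965]]
holder [[0.532, 0.2263], [0.4726, 0.2242], [0.4728, 0.1643], [0.5199, 0.1635]] [0.499325 0.194575] [0.06395506 0.05943711 0.05990033 0.04710679]
hand [[0.5115, 0.1996], [0.5092, 0.1894], [0.4972, 0.1867], [0.4981, 0.1962]] [0.504    0.192975]
[[0.6196 0.13  ]]
```

```bash
python3 - <<'E'
from h import *
a=load('s0');b=load('d0')
print('grinder foot',onz(a,345,108,0),onz(a,345,20,.0),'pink tip',onz(a,386,237,0),onz(b,258,289,0),'white',onz(b,312,345,0),'top white',onz(a,402,165,.09),onz(b,313,302,.09),'toppink',onz(a,388,208,.09),onz(b,256,249,.09))
w=load('w0');c,r=ray(w,320,200);print(c,r)
E
```

```text
grinder foot [0.01337807 0.005017   0.        ] [-0.8932169  -0.12550096  0.        ] pink tip [0.57781748 0.18149173 0.        ] [0.57810245 0.17564268 0.        ] white [0.42208955 0.195819   0.        ] top white [0.41751354 0.19705021 0.09      ] [0.42377377 0.1921528  0.09      ] toppink [0.57586352 0.17260936 0.09      ] [0.57831156 0.17132883 0.09      ]
[0.22296164 0.64058632 0.38443477] [-0.2498553   0.06114648 -0.96635877]
```

Emit:
step_arm --pt "0.03 -0.04 0.03 0.14 0.06" --pt "0.06 -0.08 0.05 0.28 0.06" --pt "0.09 -0.12 0.05 0.41 0.06" --pt "0.12 -0.16 0.05 0.41 0.06" --pt "0.15 -0.2 0.05 0.41 0.06" --pt "0.18 -0.24 0.05 0.41 0.06" --pt "0.21 -0.28 0.05 0.41 0.06" --pt "0.24 -0.32 0.05 0.41 0.06" --pt "0.27 -0.36 0.05 0.41 0.06" --pt "0.3 -0.4 0.05 0.41 0.06" --pt "0.32 -0.43 0.05 0.41 0.06" --pt "0.345 -0.461 0.05 0.41 0.06" --pt "0.345 -0.461 0.03 0.41 0.06" --pt "0.345 -0.461 0.0 0.41 0.06" --pt "0.345 -0.461 0.0 0.41 0.06"

```text
t: 1.65
eef_pos: [0.4992, 0.1937, 0.1903]
ee_rot: [3.139, 0.007, 0.174]
force: [-0.1, 0.0, -0.0]
width: 0.0602
gripper_force: 0.0
```

```bash
python3 - <<'E'
from h import *
f=grab('wrist','w1');s=arm.get_state();print(s['t'],s['eef_pos'],s['ee_rot'],s['q'])
c,r=ray(f,320,200);print(c,r); print(proj(f,[[.502,.195,.1],[.502,.195,.06],s['eef_pos']]))
E
```

```text
1.7 [0.50038713 0.19453992 0.19270022] [3.1395915  0.00355844 0.17569386] [ 7.35961248e-01  1.35102277e-01 -2.91059982e-01 -2.14626289e-04
 -1.14871191e+00  1.01062082e+00]
[0.56779098 0.20615561 0.38104984] [-0.26007738 -0.04446614 -0.96457159]
[[319.93858799 188.86772417]
 [319.98644483 179.59558934]
 [320.045842   226.75899048]]
```

View pics/w1.png

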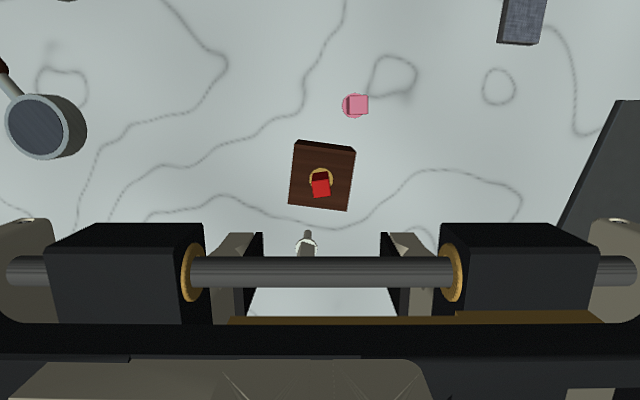

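Wrist view: the red handle is at (320,187) where predicted, with pink at (357,105) and white at (307,243). The handle is turned slightly relative to the fingers, so I measure its yaw.

```bash
python3 - <<'E'
from h import *
f=load('w1');im=f['color'].astype(int)
m=((im[:,:,2]>1.8*im[:,:,1]+30)&(im[:,:,2]>2*im[:,:,0])).astype(np.uint8);m[:120]=0
# bright top only
t=(m>0)&(im[:,:,2]>190)
for k in (m>0,t):
    ys,xs=np.nonzero(k); 
    if len(xs): print(len(xs),xs.min(),xs.max(),ys.min(),ys.max())
cv2.imwrite('pics/c2.png',cv2.resize(f['color'][135:215,280:360],(600,600),interpolation=cv2.INTER_CUBIC))
E
```

```text
430 311 330 171 197
2 314 317 196 197
```

View pics/c2.png

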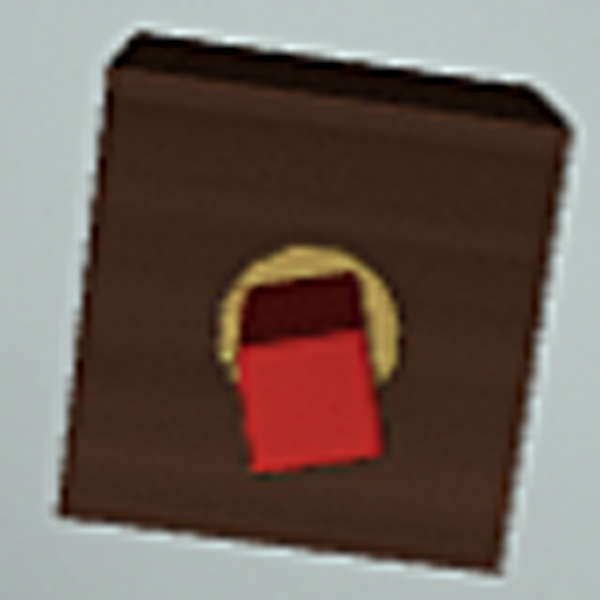

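```bash
python3 - <<'E'
from h import *
f=load('w1');s=80/600
q=np.array([onz(f,280+s*(x+.5)-.5,135+s*(y+.5)-.5,.1) for x,y in [(238,347),(364,330),(384,457),(253,474)]])[:,:2]
d=q-np.roll(q,1,0);print(q.round(4).tolist(),q.mean(0),np.linalg.norm(d,axis=1),np.degrees(np.arctan2(d[:,1],d[:,0]))%90)
c=[onz(f,280+s*x,135+s*y,z)[:2] for x,y,z in [(310,338,.06)]];print(c)
E
```

```text
[[0.5078, 0.2037], [0.5123, 0.1896], [0.4977, 0.1845], [0.493, 0.1994]] [0.50271167 0.19429565] [0.01539862 0.0148038  0.01544991 0.01559479] [16.12387358 17.77109911 19.06271303 17.57369442]
[array([0.50175992, 0.19359428])]
```

Emit:
step_arm --pt "0.0015 -0.001 -0.03 0.13 0.06" --pt "0.0015 -0.001 -0.06 0.13 0.06" --pt "0.0015 -0.001 -0.09 0.13 0.06" --pt "0.0015 -0.001 -0.11 0.13 0.06" --pt "0.0015 -0.001 -0.121 0.13 0.06" --pt "0.0015 -0.001 -0.121 0.13 0.06" --pt "0.0015 -0.001 -0.121 0.13 0.01" --pt "0.0015 -0.001 -0.121 0.13 0.01" --pt "0.0015 -0.001 -0.121 0.13 0.01" --pt "0.0015 -0.001 -0.121 0.13 0.01" --pt "0.0015 -0.001 -0.121 0.13 0.01" --newtons 35

```text
t: 2.8
eef_pos: [0.5031, 0.1947, 0.0735]
ee_rot: [-3.141, -0.001, 0.306]
force: [-0.3, 0.1, 1.2]
width: 0.0254
gripper_force: 0.0
```

Emit:
step_arm --pt "0 0 0 0 0.01" --pt "0 0 0 0 0.01" --pt "0 0 0 0 0.01" --pt "0 0 0.005 0 0.01" --pt "0 0 0.03 0 0.01" --pt "0 0 0.07 0 0.01" --pt "0 0 0.11 0 0.01" --pt "0 0 0.15 0 0.01" --pt "0 0 0.15 0 0.01"

```text
t: 3.7
eef_pos: [0.5058, 0.1961, 0.2297]
ee_rot: [-3.139, -0.01, 0.307]
force: [0.3, 0.2, -0.4]
width: 0.0097
gripper_force: 0.0
```

```bash
python3 - <<'E'
from h import *
s=arm.get_state();print(s['t'],s['eef_pos'],s['ee_rot'],s['width'],s['force'],s['gripper_force'])
f=grab('side','d1'); g=grab('scene','s1')
p=s['eef_pos'].copy();p[2]-=.0635
for k,n in((f,'d'),(g,'s')):
    u=proj(k,[p])[0];print(n,u)
    x,y=int(u[0]),int(u[1]);x=min(max(x,60),580);y=min(max(y,60),340)
    cv2.imwrite(f'pics/c3{n}.png',cv2.resize(k['color'][y-60:y+40,x-50:x+50],(400,400),interpolation=cv2.INTER_CUBIC));print(x-50,y-60)
cv2.imwrite('pics/c3.png',np.hstack([cv2.imread('pics/c3d.png'),cv2.imread('pics/c3s.png')]))
E
```

```text
3.7 [0.50580612 0.19606904 0.22965837] [-3.13932135 -0.01004856  0.30692326] 0.009712893315803599 [ 0.33924226  0.20306191 -0.39891944] 0.0
d [270.39860841 236.92297598]
220 176
s [406.48219875 161.47894783]
356 101
```

View pics/c3.png

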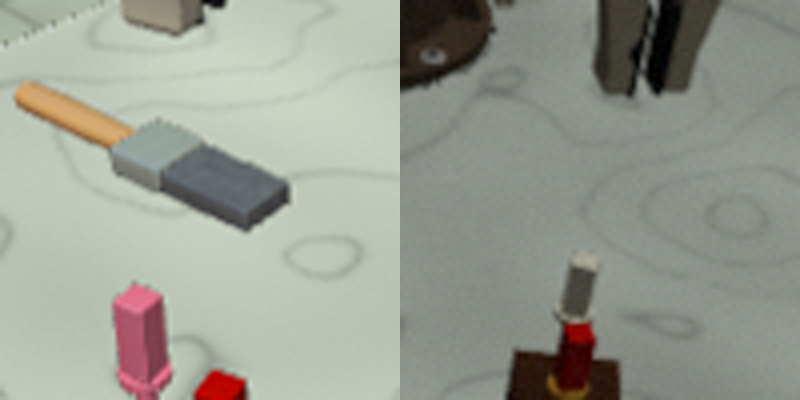

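The side and scene crops show empty fingers and the red pin still in the holder, so the lift slipped off. I retry with a deeper grip, closing fully and checking the force before lifting.

Emit:
step_arm --pt "0 0 -0.01 0 0.05" --pt "0 0 -0.03 0 0.05" --pt "0 0 -0.05 0 0.05" --pt "0 0 -0.05 0 0.05" --pt "0 0 -0.05 0 0.05" --pt "0 0 -0.05 0 0.05"

```text
t: 4.4
eef_pos: [0.5033, 0.1947, 0.1735]
ee_rot: [3.141, -0.0, 0.306]
force: [-0.6, -0.2, 0.3]
width: 0.0482
gripper_force: 0.0
```

```bash
python3 - <<'E'
from h import *
f=grab('wrist','w2');s=arm.get_state();print(s['t'],s['eef_pos'],s['ee_rot'],s['width'])
c=proj(f,[[.5025,.1943,.1]])[0];print(c)
x,y=int(c[0])-40,int(c[1])-50;print(x,y)
cv2.imwrite('pics/c4.png',cv2.resize(f['color'][y:y+80,x:x+80],(480,480),interpolation=cv2.INTER_CUBIC))
E
```

```text
4.45 [0.50335313 0.19490312 0.17370264] [-3.14148171e+00 -9.55841674e-04  3.06399513e-01] 0.049172041145449104
[321.30985391 198.61687734]
281 148
```

View pics/c4.png

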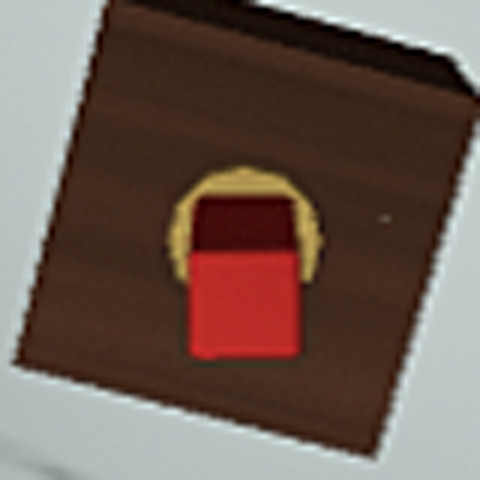

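The crop shows the handle square to the fingers and centred at about (322,199), as predicted.

Emit:
step_arm --pt "0 0 -0.04 0 0.05" --pt "0 0 -0.08 0 0.05" --pt "0 0 -0.1 0 0.05" --pt "0 0 -0.107 0 0.05" --pt "0 0 -0.107 0 0.05" --pt "0 0 -0.107 0 0.0" --pt "0 0 -0.107 0 0.0" --pt "0 0 -0.107 0 0.0" --pt "0 0 -0.107 0 0.0" --pt "0 0 -0.107 0 0.0" --pt "0 0 -0.107 0 0.0" --pt "0 0 -0.107 0 0.0" --pt "0 0 -0.107 0 0.0" --pt "0 0 -0.107 0 0.0" --newtons 40

```text
t: 5.85
eef_pos: [0.5049, 0.1949, 0.0685]
ee_rot: [3.141, -0.004, 0.307]
force: [0.9, -4.1, 14.6]
width: 0.0005
gripper_force: 7.5
```

```bash
python3 - <<'E'
from h import *
s=arm.get_state();print(s['t'],s['eef_pos'],s['ee_rot'],s['width'],s['force'],s['moment'],s['gripper_force'])
d=grab('side','d2')['color'];a=grab('scene','s2')['color'];w=grab('wrist','w3')['color']
r=lambda im,x,y,w,h:cv2.resize(im[y:y+h,x:x+w],(400,300),interpolation=cv2.INTER_CUBIC)
cv2.imwrite('pics/c5.png',np.vstack([np.hstack([r(d,210,220,140,105),r(a,350,130,100,75)]),np.hstack([r(w,220,100,200,150),r(d,0,0,640,400)])]))
E
```

```text
5.85 [0.50493961 0.1948502  0.06848604] [ 3.14103495 -0.00395315  0.3073948 ] 0.0005162982601003669 [ 0.87917459 -4.0517292  14.5653399 ] [-1.55222781 -0.01519197 -0.01008229] 7.48489415331278
```

View pics/c5.png

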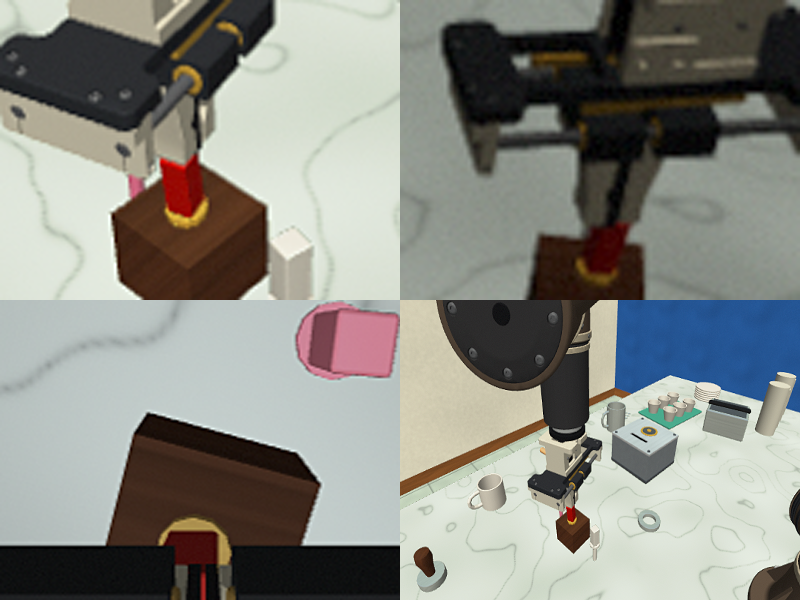

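```bash
python3 - <<'E'
from h import *
s1=load('s1');d1=load('d1');s2=load('s2');d2=load('d2')
E=np.array([.5058,.1961,.2297])
from scipy.optimize import least_squares
def tri(A,a,B,b):
    r=least_squares(lambda P:np.r_[proj(A,[P])[0]-a,proj(B,[P])[0]-b],[.5,.19,.2]);return r.x,abs(r.fun).max()
print('tip s1,d1',tri(s1,(417,124),d1,(260,182)),E)
print(proj(s1,[E]),proj(d1,[E]))
E2=np.array([.5049,.1949,.0685]);print('now',proj(s2,[E2,[.5049,.1949,.1]]),proj(d2,[E2,[.5049,.1949,.1]]))
# handle visibility: red pixel top row
for n,k,box in(('s',s2,(350,130,450,205)),('d',d2,(210,220,350,325))):
    im=k['color'].astype(int);m=(im[:,:,2]>2.2*im[:,:,1]+20)&(im[:,:,2]>2.2*im[:,:,0]);mm=np.zeros_like(m);mm[box[1]:box[3],box[0]:box[2]]=m[box[1]:box[3],box[0]:box[2]]
    ys,xs=np.nonzero(mm);print(n,xs.min(),xs.max(),ys.min(),ys.max())
E
```

```text
tip s1,d1 (array([0.51012659, 0.20195689, 0.25815893]), np.float64(1.2952314668266354)) [0.5058 0.1961 0.2297]
[[412.36640936 136.06403829]] [[267.78883325 199.35174945]]
now [[398.17021642 195.04053539]
 [400.53385288 184.71811407]] [[274.81103991 286.41516229]
 [273.77771823 271.38589444]]
s 396 406 186 197
d 266 280 274 295
```

The fingers closed on top of the handle: their true ends are about 30 mm higher than the reported TCP. I open, lift slightly, then go down in careful stages while watching the force.

Emit:
step_arm --pt "0 0 0.01 0 0.0" --pt "0 0 0.015 0 0.05" --pt "0 0 0.015 0 0.05" --pt "0 0 0.015 0 0.05" --pt "0 0 0.015 0 0.05" --pt "0 0 0.015 0 0.05" --pt "0 0 0.015 0 0.05" --pt "0 0 0.015 0 0.05" --pt "0 0 0.0 0 0.05" --pt "0 0 -0.006 0 0.05" --pt "0 0 -0.011 0 0.05" --pt "0 0 -0.011 0 0.05"

```text
t: 7.2
eef_pos: [0.5025, 0.1943, 0.0544]
ee_rot: [3.141, 0.001, 0.306]
force: [-0.4, 0.3, 0.5]
width: 0.0502
gripper_force: 0.0
```

```bash
python3 - <<'E'
from h import *
f=grab('wrist','w4');d=grab('side','d3');a=grab('scene','s3');s=arm.get_state();print(s['t'],s['eef_pos'],s['ee_rot'],s['width'],s['force'])
r=lambda im,x,y,w,h:cv2.resize(im[y:y+h,x:x+w],(400,300),interpolation=cv2.INTER_CUBIC)
cv2.imwrite('pics/c6.png',np.vstack([np.hstack([r(d['color'],230,230,100,75),r(a['color'],360,140,80,60)]),np.hstack([r(f['color'],240,120,160,120),r(f['color'],0,0,640,400)])]))
for k in (d,a,f): print(proj(k,[s['eef_pos'],s['eef_pos']+[0,0,.03],[.5025,.1943,.1]]).round(1).tolist())
E
```

```text
7.35 [0.50314776 0.19474244 0.05540577] [-3.14155510e+00 -4.56870215e-04  3.06342222e-01] 0.050052811926091734 [-0.19962002 -0.38728203  0.44205719]
[[276.0, 292.9], [275.1, 278.9], [275.1, 271.9]]
[[397.2, 198.7], [399.4, 189.1], [400.3, 184.0]]
[[320.7, 226.9], [320.6, 246.2], [321.0, 259.5]]
```

View pics/c6.png

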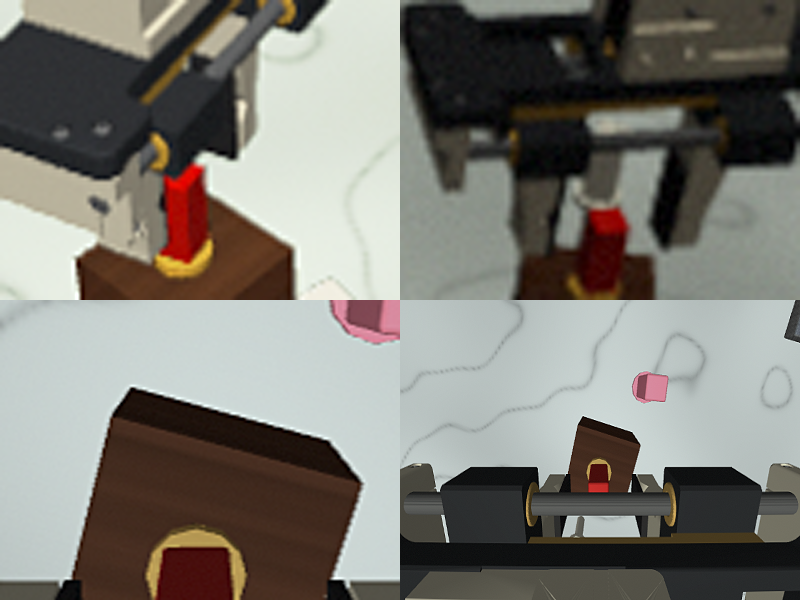

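The composite shows the open fingers straddling the red handle, with their ends about halfway down it (scene 387–416, row ~190). I go 17 mm lower and close.

Emit:
step_arm --pt "0 0 -0.008 0 0.05" --pt "0 0 -0.013 0 0.05" --pt "0 0 -0.016 0 0.05" --pt "0 0 -0.016 0 0.05" --pt "0 0 -0.016 0 0.0" --pt "0 0 -0.016 0 0.0" --pt "0 0 -0.016 0 0.0" --pt "0 0 -0.016 0 0.0" --pt "0 0 -0.016 0 0.0" --pt "0 0 -0.016 0 0.0" --pt "0 0 -0.016 0 0.0" --pt "0 0 -0.016 0 0.0" --newtons 40

```text
t: 8.55
eef_pos: [0.503, 0.1947, 0.0392]
ee_rot: [-3.141, -0.0, 0.306]
force: [-0.5, 0.3, 1.5]
width: 0.0159
gripper_force: 40.0
```

Emit:
step_arm --pt "0 0 0.01 0 0.0" --pt "0 0 0.04 0 0.0" --pt "0 0 0.08 0 0.0" --pt "0 0 0.11 0 0.0" --pt "0.005 -0.03 0.12 0 0.0" --pt "0.01 -0.07 0.12 0 0.0" --pt "0.015 -0.11 0.12 0 0.0" --pt "0.02 -0.15 0.12 0 0.0" --pt "0.026 -0.19 0.12 0 0.0" --pt "0.031 -0.23 0.12 0 0.0" --pt "0.036 -0.27 0.12 0 0.0" --pt "0.04 -0.31 0.12 0 0.0" --pt "0.044 -0.335 0.12 0 0.0" --pt "0.0465 -0.353 0.12 0 0.0" --pt "0.0465 -0.353 0.115 0 0.0" --pt "0.0465 -0.353 0.11 0 0.0" --pt "0.0465 -0.353 0.107 0 0.0" --pt "0.0465 -0.353 0.107 0 0.0" --pt "0.0465 -0.353 0.107 0 0.0"

```text
t: 10.45
eef_pos: [0.5494, -0.1577, 0.1462]
ee_rot: [3.142, 0.0, 0.307]
force: [-0.1, 0.6, -1.1]
width: 0.0157
gripper_force: 40.0
```

```bash
python3 - <<'E'
from h import *
f=grab('wrist','w5');d=grab('side','d4');a=grab('scene','s4');s=arm.get_state();print(s['t'],s['eef_pos'],s['ee_rot'],s['width'],s['force'],s['gripper_force'])
t=s['eef_pos']-[0,0,.0292]
P=[t,t+[0,0,.045],[.5495,-.1585,.1],[.5145,-.1563,.1],[.5847,-.161,.1]]
for k in (d,a,f): print(proj(k,P).round(1).tolist())
r=lambda im,x,y,w,h:cv2.resize(im[y:y+h,x:x+w],(400,300),interpolation=cv2.INTER_CUBIC)
cv2.imwrite('pics/c7.png',np.vstack([np.hstack([r(d['color'],340,135,80,60),r(a['color'],205,130,80,60)]),np.hstack([r(f['color'],240,120,160,120),r(f['color'],0,0,640,400)])]))
E
```

```text
10.6 [ 0.54958049 -0.15799188  0.1463255 ] [ 3.14143769e+00 -3.49086692e-04  3.06958187e-01] 0.015580474788831566 [-0.06461263  0.21191526 -1.04511262] 39.99281644821167
[[382.6, 176.3], [384.7, 157.4], [382.0, 183.2], [394.9, 189.0], [369.7, 177.6]]
[[243.7, 169.9], [241.2, 153.7], [244.4, 175.7], [250.3, 166.6], [238.1, 185.4]]
[[321.5, 213.3], [321.6, 236.8], [322.1, 206.9], [305.8, 247.2], [340.1, 163.5]]
```

View pics/c7.png

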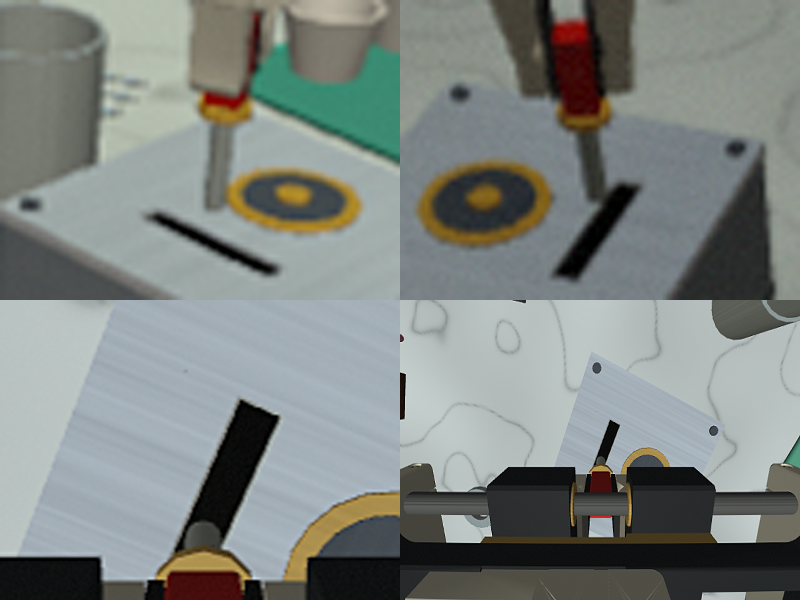

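Side and scene crops show the pin tip at (383,176) and (244,170), as predicted, about 17 mm above the slot middle. The wrist view hints at 2 mm sideways, so I measure the slot's centreline from each camera by segmentation.

```bash
python3 - <<'E'
from h import *
s=np.array([.5496,-.158,0])
for tag,box in (('s0',(230,155,262,195)),('d0',(362,170,402,198)),('s4',(230,168,262,195)),('d4',(362,170,402,198)),('w5',(305,150,360,215))):
    f=load(tag);im=f['color'].max(2).astype(float);x0,y0,x1,y1=box
    m=np.zeros(im.shape,np.uint8);m[y0:y1,x0:x1]=im[y0:y1,x0:x1]<60
    n,l,st,_=cv2.connectedComponentsWithStats(m);i=1+st[1:,4].argmax()
    c=max(cv2.findContours((l==i).astype(np.uint8),0,1)[0],key=len)[:,0]
    w=np.array([onz(f,u,v,.1)[:2] for u,v in c])
    (cx,cy),(a,b),_=cv2.minAreaRect((w*1e4).astype(np.float32))
    ys,xs=np.nonzero(l==i);W=np.array([onz(f,u,v,.1)[:2] for u,v in zip(xs,ys)]);mu=W.mean(0);vv=np.linalg.eigh(np.cov((W-mu).T))[1][:,1]
    vv*=np.sign(vv[0]);nn=np.array([-vv[1],vv[0]])
    print(tag,mu.round(4),'rect',cx/1e4,cy/1e4,a/10,b/10,'yaw',np.degrees(np.arctan2(vv[1],vv[0])).round(1),'tip off-line mm',((s[:2]-mu)@nn*1e3).round(2))
E
```

```text
s0 [ 0.55   -0.1595] rect 0.5489763671875 -0.1594389892578125 11.4681396484375 69.2515625 yaw -5.4 tip off-line mm 1.47
d0 [ 0.547  -0.1581] rect 0.548728271484375 -0.1582188720703125 6.591358184814453 65.96942749023438 yaw -6.1 tip off-line mm 0.38
s4 [ 0.5493 -0.1603] rect 0.5513083984375 -0.15948294677734376 63.39585571289062 19.585879516601562 yaw -2.5 tip off-line mm 2.34
d4 [ 0.547  -0.1581] rect 0.548728271484375 -0.1582188720703125 6.591358184814453 65.96942749023438 yaw -6.1 tip off-line mm 0.38
w5 [ 0.5665 -0.1614] rect 0.563755615234375 -0.16119708251953124 12.26619644165039 44.6240234375 yaw -6.1 tip off-line mm 1.56
```

Emit:
step_arm --pt "0 -0.0011 -0.005 0 0.0" --pt "0 -0.0011 -0.01 0 0.0" --pt "0 -0.0011 -0.014 0 0.0" --pt "0 -0.0011 -0.016 0 0.0" --pt "0 -0.0011 -0.018 0 0.0" --pt "0 -0.0011 -0.019 0 0.0" --pt "0 -0.0011 -0.019 0 0.0"

```text
t: 11.3
eef_pos: [0.5493, -0.1595, 0.1269]
ee_rot: [-3.142, 0.0, 0.306]
force: [-1.2, -0.0, -1.6]
width: 0.0156
gripper_force: 40.0
```

Emit:
step_arm --pt "0 0 -0.002 0 0.0" --pt "0 0 -0.004 0 0.0" --pt "0 0 -0.006 0 0.0" --pt "0 0 -0.008 0 0.0" --pt "0 0 -0.01 0 0.0" --pt "0 0 -0.01 0 0.0"

```text
t: 11.9
eef_pos: [0.5492, -0.1595, 0.1167]
ee_rot: [-3.141, 0.001, 0.306]
force: [-0.4, -0.0, -1.1]
width: 0.0158
gripper_force: 40.0
```

Emit:
step_arm --pt "0 0 -0.002 0 0.0" --pt "0 0 -0.003 0 0.0" --pt "0 0 -0.004 0 0.0" --pt "0 0 -0.005 0 0.0" --pt "0 0 -0.005 0 0.0"

```text
t: 12.4
eef_pos: [0.5493, -0.1595, 0.1119]
ee_rot: [-3.142, 0.0, 0.306]
force: [0.1, -0.1, -1.4]
width: 0.0157
gripper_force: 40.0
```

Emit:
step_arm --pt "0 0 -0.001 0 0.0" --pt "0 0 -0.0015 0 0.0" --pt "0 0 -0.0015 0 0.0"

```text
t: 12.7
eef_pos: [0.5493, -0.1595, 0.1105]
ee_rot: [-3.142, 0.0, 0.306]
force: [-0.1, -0.1, -1.0]
width: 0.0159
gripper_force: 40.0
```

Emit:
step_arm --pt "0 0 -0.001 0 0.0" --pt "0 0 -0.0015 0 0.0" --pt "0 0 -0.0015 0 0.0"

```text
t: 13.0
eef_pos: [0.5493, -0.1595, 0.109]
ee_rot: [-3.142, 0.0, 0.306]
force: [-0.2, 0.0, -0.5]
width: 0.0159
gripper_force: 40.0
```

Emit:
step_arm --pt "0 0 -0.001 0 0.0" --pt "0 0 -0.002 0 0.0" --pt "0 0 -0.002 0 0.0"

```text
t: 13.3
eef_pos: [0.5493, -0.1595, 0.1069]
ee_rot: [-3.142, 0.0, 0.306]
force: [-0.9, -0.8, -1.5]
width: 0.0156
gripper_force: 40.0
```

Emit:
step_arm --pt "0 0 -0.001 0 0.0" --pt "0 0 -0.002 0 0.0" --pt "0 0 -0.003 0 0.0" --pt "0 0 -0.004 0 0.0" --pt "0 0 -0.004 0 0.0"

```text
t: 13.8
eef_pos: [0.5493, -0.1595, 0.1029]
ee_rot: [-3.142, 0.0, 0.306]
force: [0.4, 1.0, -1.0]
width: 0.0159
gripper_force: 40.0
```

Emit:
step_arm --pt "0 0 -0.002 0 0.0" --pt "0 0 -0.004 0 0.0" --pt "0 0 -0.006 0 0.0" --pt "0 0 -0.008 0 0.0" --pt "0 0 -0.008 0 0.0"

```text
t: 14.3
eef_pos: [0.5493, -0.1595, 0.0947]
ee_rot: [-3.142, 0.0, 0.306]
force: [0.0, 0.5, -0.9]
width: 0.0158
gripper_force: 40.0
```

Emit:
step_arm --pt "0 0 -0.002 0 0.0" --pt "0 0 -0.004 0 0.0" --pt "0 0 -0.006 0 0.0" --pt "0 0 -0.008 0 0.0" --pt "0 0 -0.008 0 0.0"

```text
t: 14.8
eef_pos: [0.5493, -0.1595, 0.0867]
ee_rot: [-3.141, 0.0, 0.306]
force: [0.4, 0.1, -1.2]
width: 0.0157
gripper_force: 40.0
```

```bash
python3 - <<'E'
from h import *
s=arm.get_state();print(s['t'],s['eef_pos'],s['force'],s['moment'],s['gripper_force'])
for n,tag in(('side','d5'),('scene','s5')):
    f=grab(n,tag)
    im=f['color'].astype(int);c=proj(f,[[*s['eef_pos'][:2],.102]])[0].astype(int)
    for z in(.1,.105): print(tag,z,proj(f,[[*s['eef_pos'][:2],z]])[0].round(1))
    m=(im[:,:,2]>1.5*im[:,:,0]+25)&(im[:,:,1]>.45*im[:,:,2]);x,y=c
    sub=m[y-20:y+15,x-9:x+10];print(tag,[(y-20+i,int(r.sum()),int(x-9+np.nonzero(r)[0].mean())) for i,r in enumerate(sub) if r.sum()>2])
E
```

```text
14.8 [ 0.54926437 -0.15949436  0.08671778] [ 0.44171596  0.05817774 -1.18904236] [-0.13379586 -0.01823832 -0.02521721] 39.992907643318176
d5 0.1 [382.3 183.1]
d5 0.105 [382.6 181.1]
d5 [(np.int64(176), 3, 388), (np.int64(177), 5, 389), (np.int64(178), 3, 390), (np.int64(179), 3, 381), (np.int64(180), 4, 382), (np.int64(181), 10, 381), (np.int64(182), 10, 382), (np.int64(183), 7, 383), (np.int64(184), 5, 384)]
s5 0.1 [244.  175.6]
s5 0.105 [243.8 173.9]
s5 [(np.int64(172), 3, 245), (np.int64(173), 4, 246), (np.int64(174), 9, 244), (np.int64(175), 9, 244), (np.int64(176), 6, 243), (np.int64(177), 3, 243)]
```

The flange shows in both cameras about 2 mm above the cover, so the pin is in the hole. I ease it down.

Emit:
step_arm --pt "0 0 -0.001 0 0.0" --pt "0 0 -0.0015 0 0.0" --pt "0 0 -0.002 0 0.0" --pt "0 0 -0.0025 0 0.0" --pt "0 0 -0.0025 0 0.0"

```text
t: 15.4
eef_pos: [0.5493, -0.1595, 0.0845]
ee_rot: [-3.142, 0.0, 0.306]
force: [1.1, 0.8, -1.4]
width: 0.0156
gripper_force: 40.0
```

Emit:
step_arm --pt "0 0 -0.0005 0 0.0" --pt "0 0 -0.001 0 0.0" --pt "0 0 -0.001 0 0.0"

```text
t: 15.7
eef_pos: [0.5495, -0.1595, 0.0841]
ee_rot: [3.141, -0.0, 0.306]
force: [-2.3, 1.2, 4.2]
width: 0.016
gripper_force: 40.0
```

The flange seats at the predicted height with 4 N. I let go and retreat.

Emit:
step_arm --pt "0 0 0 0 0.04" --pt "0 0 0 0 0.04" --pt "0 0 0 0 0.04" --pt "0 0 0 0 0.04" --pt "0 0 0 0 0.04" --pt "0 0 0.01 0 0.04" --pt "0 0 0.03 0 0.04" --pt "0 0 0.06 0 0.04" --pt "0 0 0.1 0 0.04" --pt "0 0 0.14 0 0.04" --pt "0 0 0.14 0 0.04" --pt "0 0 0.14 0 0.04"

```text
t: 16.9
eef_pos: [0.55, -0.1594, 0.2254]
ee_rot: [3.141, -0.003, 0.306]
force: [0.3, 0.5, 0.6]
width: 0.0401
gripper_force: 0.0
```

```bash
python3 - <<'E'
from h import *
s=arm.get_state();print(s['t'],s['eef_pos'],s['force'],s['width'])
for n,tag in(('side','d6'),('scene','s6')):
    f=grab(n,tag);im=f['color'].astype(int)
    for z in(.1,.105,.145): print(tag,z,proj(f,[[.5493,-.1595,z]])[0].round(1))
    x,y=proj(f,[[.5493,-.1595,.102]])[0].astype(int)
    for nm,m in(('brass',(im[:,:,2]>1.5*im[:,:,0]+25)&(im[:,:,1]>.45*im[:,:,2])),('red',(im[:,:,2]>2.2*im[:,:,1]+20))):
        sub=m[y-25:y+10,x-9:x+8];print(nm,[(int(y-25+i),int(r.sum()),int(x-9+np.nonzero(r)[0].mean())) for i,r in enumerate(sub) if r.sum()>2])
E
```

```text
16.9 [ 0.54995677 -0.15943565  0.22540787] [0.29421172 0.49154447 0.57112129] 0.040118661568333915
d6 0.1 [382.3 183.1]
d6 0.105 [382.5 181.1]
d6 0.145 [384.4 164.6]
brass [(176, 3, 388), (177, 3, 388), (181, 4, 382), (182, 8, 382), (183, 9, 382), (184, 8, 382), (185, 3, 385)]
red [(164, 6, 384), (165, 7, 384), (166, 8, 383), (167, 8, 383), (168, 8, 383), (169, 8, 383), (170, 8, 383), (171, 7, 383), (172, 7, 383), (173, 7, 383), (174, 7, 383), (175, 8, 382), (176, 8, 382), (177, 8, 382), (178, 8, 382), (179, 8, 382), (180, 7, 382), (181, 7, 382)]
s6 0.1 [244.  175.6]
s6 0.105 [243.8 173.9]
s6 0.145 [241.6 159.9]
brass [(173, 3, 245), (174, 3, 245), (175, 9, 244), (176, 8, 244), (177, 6, 243), (178, 3, 243)]
red [(158, 6, 242), (159, 7, 242), (160, 7, 242), (161, 7, 242), (162, 7, 242), (163, 6, 242), (164, 7, 243), (165, 7, 243), (166, 7, 243), (167, 7, 243), (168, 7, 244), (169, 7, 244), (170, 7, 244), (171, 7, 244), (172, 7, 244), (173, 7, 244), (174, 7, 244)]
```

```bash
python3 -c "
from station import arm
print(arm.job_done())"
```

```text
the job is handed in; nothing more can be done
None
```

The red pin is through the slot and fully home in the carrier hole, its brass flange flush on the cover, and I let go and handed the job in at about 17 s. The first grasp missed, and on the second the fingers closed on top of the handle with about 15 N. The tip went straight into the hole at the slot's middle, so no sweep was needed, and contact at the chamber stayed around 4 N.

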